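# Find the bite point of the stone splitter and set the marker to it

## Robot

A 6-joint arm with a two-finger parallel gripper is mounted at the origin on the work surface. World frame = base frame: x ahead of the robot, y to its left, z up, the work surface at z = 0. Lengths are in m, angles in rad, forces in N, time in s.
With the tool pointing down it reaches from about 0.375 to 0.975 m from the base axis. Payload 3.8 kg.
Tool frame: the origin (TCP) lies on the centre line of the jaws, within the pads' length; the fingertips stand 14 mm ahead of it and the grasp point (between the pads) lies 5 mm behind it; z points along the fingers, y is the line along which they close (so a half turn about z gives the same grasp; the last joint's range is limited). The gripper opens to 85 mm and grips with 20 to 120 N. Pads are 22 mm wide; open, the fingers measure 114 mm over their backs; the gripper's body (76 mm by 85 mm) begins 54 mm behind the grasp point. The pads swing forward as they close: fully open they stand 13 mm farther back than shut.
Start: joints at [1.213, 0.264, 1.604, -0, 1.274, -0.037], TCP at [0.213, 0.641, 0.245] pointing down, gripper open.
Joint ranges: [-2.63, 2.63], [-0.94, 2.18], [0.31, 2.57], [-1.31, 4.45], [0, 2.66], [-2.55, 2.55]. Speed limits (rad/s): [2.57, 2.57, 3.14, 3.14, 3.14, 3.14].

## Interface

Orientations are given as a unit quaternion [x, y, z, w].
In Python, from plant import manip gives the robot as it stands.
- The arm moves only by the tool send_rows, never from a script. Its arguments are lists of equal length, an entry for each row: "linear": the shift along the tool's x, y, z in cm, a list of three; "rot": the turn, a rotation vector about the tool's x, y, z in degrees, a list of three; "claw": the finger opening in cm, from 0 to 8.54. A call has 1 to 12 rows; each row shifts and turns the commanded pose from where the row before left it, along the tool's axes as they then stand; what a row does not reach is not made up. A row lasts 1/12 s, in which the tool goes at most 41.7 mm and 7.16 degrees, less where a joint would pass 70% of its speed; a pose out of reach is approached as far as the arm can. A call is refused whole if a number of a shift passes 4.17 or a number of a turn 7.16, either way. A call with a gripper value outside its range is refused whole. The fingers move at their own pace and stop on an object; "force" is the grip in N (left out, the last holds). Time passes only in rows, so rows that do not move let the fingers close. It gives the time, the measured TCP pose, the force, the opening and the grip force at its end, in the units of the state.
- manip.observe(): the state, without advancing time (a new reading comes with each control period).
- manip.read_camera(name): name is "side" or "top"; returns a dict with "img" (420x560x3 uint8, red, green, blue), "depth" (420x560 float32, m along the optical axis (not along the pixel's ray), 0 where there is no reading), "K" (3x3 intrinsics, pixels), "distortion" ([k1, k2, p1, p2, k3] as OpenCV has them; the pictures are not rectified), "camera_from_world" (4x4, takes a point from world to camera coordinates). Camera axes: x right, y down, z forward; pixel columns grow to the right and rows downward; lengths in m; the calibration is good to about 2 mm. A picture is of the moment at which its call begins.
- manip.job_done(): hands the job in; it is judged then, once.
The state is a dict: "time_s": time; "q": joint angles; "qd": joint speeds; "effort": joint torques, N m; "tool_pos": TCP position; "tool_rot": TCP orientation; "contact_force": force on the tool from outside, world axes, zero at the start; "torque": the same for the moment, N m; "gripper_width": opening from 0.0 (shut) to 1.0 (fully open); "finger_force": force on a finger pad.
Only numpy, scipy, OpenCV 4.12 (cv2) and the standard library are available. Lean on these libraries where they do the work, as an engineer would, in place of code of your own. Each camera call takes 0.05 s, during which the arm holds its last target. There are 200 camera calls.

## Task

Push the red paddle of the stone splitter's lever down slowly until the blade bites the stone hidden under the guard and the resistance clearly firms up: about 12 N on the paddle is right, and 20 N would crack the stone. Let the lever come all the way back up, then note how far it travelled by sliding the yellow marker along the scale until its tip is exactly in line with the tip of the red telltale that the lever has pushed along. Never touch the telltale itself, and leave the other things on the bench where they are.

Things in the scene. Friction and masses are not known exactly. Their poses are not given: they have to be found in the camera images.
- splitter: bench stone splitter, bolted down: dark base, green chip guard, scale rail at its +y side. Origin on the bench; its x runs from paddle end to guard, z up. In its frame (mm): guard x 20 to 160, y -51 to 51, up to z 176; the lever leaves the guard's -x side along y = 0; aluminium rail x -105 to 85, y 113 to 187, top at z 40, with a white strip and black ticks 10 mm apart.
- anvil: steel anvil foot inside the guard, out of sight; origin on the bench under it, which does not tell the stone's height. The stone on it stands on a screw set to an unknown height, so the lever angle at which the blade meets it differs from run to run. Blade force on the stone is 3 to 4 times what the paddle carries above the free-travel force.
- lever (a joint): lever angle, rad: 0 = up at rest (0.28 rad above level, paddle to the splitter's -x), grows as the paddle is pushed down, at most 0.46. A spring lifts it again by itself: free travel takes 2 to 4 N at the paddle. The blade meets the stone somewhere between 0.18 and 0.37 rad; from there the paddle force climbs about 3 N per mm of paddle travel.
- lever_hinge (a point): the lever's hinge axis (along the splitter's y), 120 mm above the bench inside the guard; fixed to the splitter.
- paddle (a point): centre of the top face of the red paddle at the lever's end, 240 mm from the hinge. The paddle is 70 mm along the lever, 50 mm across, 16 mm thick, and moves with the lever: about 194 mm above the bench at rest, going down 45 to 90 mm to the bite.
- telltale_tip (a point): tip of the red telltale's blade on the scale; axes as the splitter's. The telltale block slides on the rail top, 40 mm to the -y side of the marker; its blade points to +y. A steel pusher geared to the lever (0.24 m per rad) shoves it in the splitter's +x as the lever goes down; it stays there when the lever comes back.
- marker_tip (a point): tip of the yellow marker's blade, facing the telltale's tip on the scale; the marker's grip is 19 mm to the +y side of it. Its axes are the splitter's; in line means the same x in the splitter's frame as telltale_tip.
- marker_grip (a point): point on the yellow marker's upright grip, a block 20 mm along x, 16 mm along y (splitter's axes), 48 mm tall, standing on the rail top; this point is on its middle axis, 19 mm below its top and about 70 mm above the bench.
- marker (a joint): marker position along the splitter's x, m: starts between 0 and 0.02, range 0 to 0.13; slides with about 1.5 N of friction and stays where it is left. The telltale ends in line with marker positions 0.04 to 0.10.
- tub: bystander: white plastic tub, 104 mm across, 85 mm tall, origin under its centre.
- stone_block: bystander: pale stone block 60 x 50 x 120 mm, standing, origin under its centre.
- rubbing_block: bystander: yellow rubbing block 110 x 65 x 45 mm, origin under its centre.
- trowel: bystander: flat spatula lying on the bench, origin on its underside.
- offcut: bystander: pale stone offcut 35 x 30 x 22 mm on the splitter's -y side, origin under its centre.
- slate_piece: bystander: grey slate piece 50 x 40 x 12 mm lying between lever and rail, origin under its centre.
- telltale: the red telltale block itself, 12 x 14 x 10 mm; origin under its centre on the rail top, 19 mm to the -y side of its tip. Not to be touched.

How it is judged:
On the way, in this order (a step that is already met when the one before it is completed fails the run):
1. the blade bites the stone firmly (over 15 N at the blade, about 8 N or more on the paddle) (contact force between lever and anvil above 15 N), for 0.2 s.
2. the lever is back up (within 0.03 rad of rest) (value of joint lever below 0.03 rad), for 0.2 s.
3. the marker's tip is in line with the telltale's tip within 4 mm (x of marker_tip in the frame of telltale_tip between -0.004 and 0.004 m), for 0.2 s.
At the end, for the whole second after the job is handed in: The lever is up (within 0.03 rad of rest) and the marker stands still with its tip within 4 mm, along the scale, of the telltale's tip, which is where the firm press left it (all of step 3 and value of joint lever below 0.03 rad and velocity of joint marker between -0.005 and 0.005 m/s); the robot touches nothing.
It fails at once if the blade bears on the stone with more than 60 N (some 22 N on the paddle): the stone cracks (contact force between lever and anvil above 60 N).
It fails at once if the robot touches the telltale (contact force between telltale and the fingers above 0.3 N or contact force between telltale and the arm above 0.3 N).
It fails at once if another thing on the bench is moved by more than 30 mm (distance of any of tub, stone_block, rubbing_block, trowel, offcut, slate_piece from where it was at the start of the episode above 0.03 m).
It also fails if it takes over 48 s, if anything falls off the work surface, if the arm or the gripper's body presses on something with over 40 N, if the wrist force passes 120 N, or if a joint passes its speed limit or range.

## Working session

There is one attempt and no reset: what is moved stays moved. The work goes in short steps, Python scripts to look and compute and a tool call to move; the robot and the scene stay as the last step left them, time stands still between calls to the robot, and variables do not carry over. Pictures are saved under pics/ and viewed, at most 10 in all, crops included, and the job is handed in when it is done.

Besides the shell and the picture viewer there is one more tool, called after "Request:" as name(argument=value, ...), one argument or row to a line, values as JSON. send_rows: Moves the arm, as the interface text tells. Its arguments: {"type":"object","properties":{"linear":{"type":"array","items":{"type":"array","items":{"type":"number"}}},"rot":{"type":"array","items":{"type":"array","items":{"type":"number"}}},"claw":{"type":"array","items":{"type":"number"}},"force":{"type":"number"}},"required":["linear","rot","claw"]}

```bash
mkdir -p pics; cat > h.py <<'E'
import numpy as np, cv2, pickle
from plant import manip
def snap(n,name):
    c=manip.read_camera(n); pickle.dump(c,open(f'pics/{name}.pkl','wb'))
    cv2.imwrite(f'pics/{name}.png',c['img'][:,:,::-1]); return c
def load(name): return pickle.load(open(f'pics/{name}.pkl','rb'))
def ray(c,u,v):
    p=cv2.undistortPoints(np.array([[[u,v]]],float),np.array(c['K']),np.array(c['distortion']))[0,0]
    T=np.linalg.inv(c['camera_from_world']); return T[:3,3],T[:3,:3]@np.array([p[0],p[1],1])
def atz(c,u,v,z):
    o,d=ray(c,u,v); return o+d*(z-o[2])/d[2]
def dep(c,u,v):
    o,d=ray(c,u,v); return o+d*c['depth'][int(round(v)),int(round(u))]
E
python3 - <<'E'
from h import *
a=snap('top','t0');b=snap('side','s0')
cv2.imwrite('pics/both0.png',np.vstack([a['img'],b['img']])[:,:,::-1])
for c in(a,b): print(np.linalg.inv(c['camera_from_world']).round(3).tolist())
print(manip.observe())
E
```

```text
[[0.028, -0.993, 0.112, 0.36], [-1.0, -0.029, -0.009, -0.002], [0.012, -0.111, -0.994, 1.122], [0.0, 0.0, 0.0, 1.0]]
[[0.975, -0.14, 0.171, 0.243], [-0.22, -0.666, 0.712, -1.082], [0.014, -0.732, -0.681, 1.153], [0.0, 0.0, 0.0, 1.0]]
{'time_s': 0.1, 'q': array([ 1.21311343e+00,  2.64693167e-01,  1.60524351e+00,  3.42698466e-05,
        1.27371896e+00, -3.68844182e-02]), 'qd': array([-3.38433543e-04, -1.34962122e-03, -3.82597102e-03, -8.09172424e-04,
        5.40344363e-05,  7.39112523e-04]), 'effort': array([ 6.44682514e-04, -5.16713011e+01, -3.68588555e+01, -1.60724917e-04,
        6.42051600e-03, -2.51876514e-05]), 'tool_pos': array([0.21260127, 0.63997077, 0.24407288]), 'tool_rot': array([ 1.59717218e-01,  9.87162269e-01, -1.00827383e-03, -2.18240591e-04]), 'contact_force': array([ 0.44573258,  0.19138326, -0.36272259]), 'torque': array([ 0.00901281,  0.01838814, -0.02775935]), 'finger_force': 0.0, 'gripper_width': 0.998967442308805}
```

View pics/t0.png

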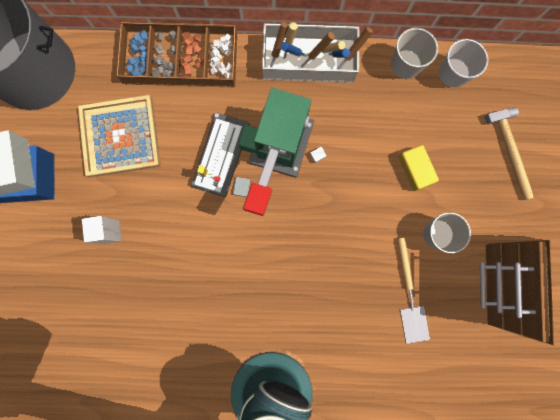

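View pics/s0.png

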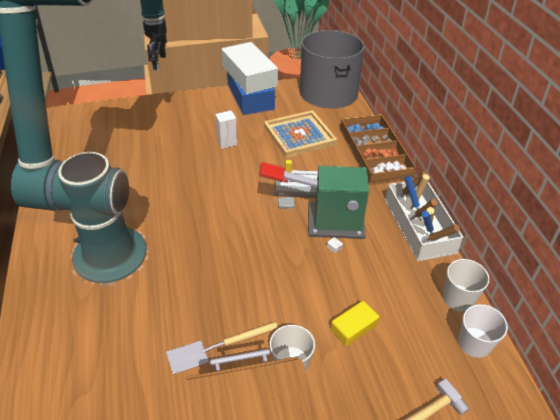

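The top view shows the paddle at (258,199), guard at (283,121), rail at (220,156), yellow marker at (202,170) and telltale at (217,179). The side view shows the paddle at (272,171) and the marker at (289,166). I'll enlarge both.

```bash
python3 - <<'E'
from h import *
a=load('t0')['img'][135:220,185:285];b=load('s0')['img'][150:220,250:375]
r=lambda i,f:cv2.resize(i,None,fx=f,fy=f,interpolation=cv2.INTER_CUBIC)[:,:,::-1]
cv2.imwrite('pics/ta.png',r(a,7)); cv2.imwrite('pics/sa.png',r(b,6))
E
```

```text
(no output)
```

View pics/ta.png

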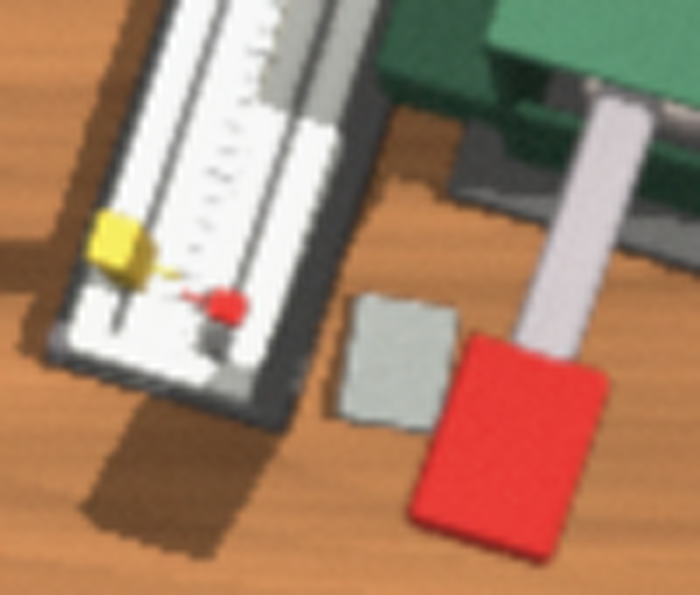

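View pics/sa.png

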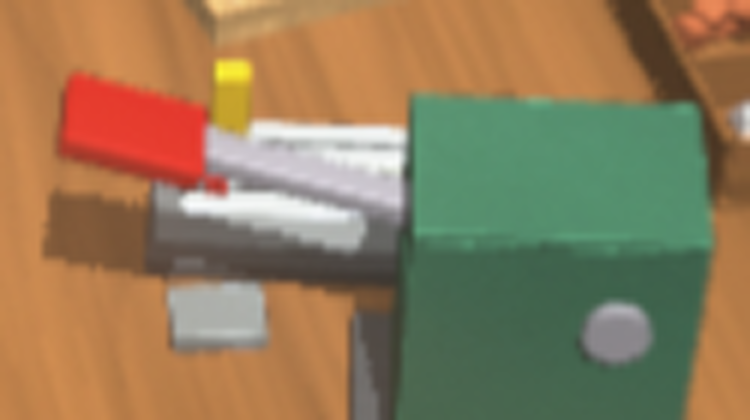

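```bash
cat >> h.py <<'E'
def cloud(c):
    K=np.array(c['K']);D=np.array(c['distortion']);v,u=np.mgrid[0:420,0:560]
    p=cv2.undistortPoints(np.stack([u,v],-1).reshape(-1,1,2).astype(float),K,D).reshape(420,560,2)
    T=np.linalg.inv(c['camera_from_world'])
    P=np.dstack([p,np.ones((420,560))])*c['depth'][...,None]
    return P@T[:3,:3].T+T[:3,3]
E
python3 - <<'E'
from h import *
c=load('t0');P=cloud(c);im=c['img'].astype(int);R,G,B=im[...,0],im[...,1],im[...,2]
box=np.zeros((420,560),bool);box[80:225,180:330]=1
box&=c['depth']>0
def rect(m,n):
    q=P[m]; r=cv2.minAreaRect((q[:,:2]*1000).astype(np.float32)); print(n,m.sum(),np.round(r[0],1),np.round(r[1],1),round(r[2],2),'z',np.percentile(q[:,2],[5,50,95]).round(4))
    return q
g=box&(G>R+20)&(G>B)&(abs(P[...,2]-.176)<.008);rect(g,'guard')
pad=box&(R>150)&(G<90)&(B<90)&(P[...,2]>.14);q=rect(pad,'paddle')
A=np.c_[q[:,:2],np.ones(len(q))];print('plane',np.linalg.lstsq(A,q[:,2],rcond=None)[0],q.mean(0))
rl=box&(abs(P[...,2]-.04)<.006);n,l,s,_=cv2.connectedComponentsWithStats(rl.astype(np.uint8));k=1+s[1:,4].argmax();rect(l==k,'rail')
f=lambda x,y:(185+(x+.5)/7-.5,135+(y+.5)/7-.5)
for nm,xy,z in[('m tip',(182,273),.045),('t tip',(182,295),.045),('grip top',(116,232),.088),('tell',(228,305),.05),('slate',(398,362),.012)]:
    print(nm,atz(c,*f(*xy),z).round(4),dep(c,*f(*xy)).round(4))
y=box&(R>150)&(G>140)&(B<110)&(P[...,2]>.05);rect(y,'yellow')
E
```

```text
guard 2389 [681.8  -7.7] [101.9 139. ] 74.63 z [0.1741 0.1769 0.1796]
paddle 604 [489.3  45. ] [49.8 68.2] 74.69 z [0.1865 0.1954 0.2036]
plane [-0.26475349  0.07984578  0.32105691] [0.48840083 0.04489857 0.19533605]
rail 1785 [626.6 163.1] [ 75.5 191.4] 74.44 z [0.0375 0.0409 0.0444]
m tip [0.5724 0.1796 0.045 ] [0.5735 0.1805 0.0396]
t tip [0.5639 0.1792 0.045 ] [0.565  0.1801 0.0394]
grip top [0.5785 0.1972 0.088 ] [0.5782 0.1969 0.0895]
tell [0.5596 0.1608 0.05  ] [0.5593 0.1605 0.0516]
slate [0.546  0.0991 0.012 ] [0.5459 0.099  0.0127]
yellow 53 [574.6 197.3] [16.8 18.5] 75.66 z [0.0572 0.089  0.0925]
```

Splitter frame: origin about (0.595, 0.016), yaw −15.4°. Guard, rail and paddle all agree with the given sizes. I'll turn so that tool y lies along splitter x, with the fingers closed.

Request:
send_rows(
  linear=[
    [0, 0, -0.4],
    [0, 0, -0.4],
    [0, 0, -0.4],
    [0, 0, -0.4],
    [0, 0, -0.4],
    [0, 0, -0.4],
    [0, 0, -0.4],
    [0, 0, -0.4],
    [0, 0, -0.4],
    [0, 0, -0.4],
    [0, 0, 0],
    [0, 0, 0],
  ],
  rot=[
    [0, 0, 7.15],
    [0, 0, 7.15],
    [0, 0, 7.15],
    [0, 0, 7.15],
    [0, 0, 7.15],
    [0, 0, 7.15],
    [0, 0, 7.15],
    [0, 0, 7.15],
    [0, 0, 7.15],
    [0, 0, 7.15],
    [0, 0, 7.15],
    [0, 0, 7.15],
  ],
  claw=[0, 0, 0, 0, 0, 0, 0, 0, 0, 0, 0, 0],
  force=30,
)

```text
time_s: 1.1
tool_pos: [0.2128, 0.6404, 0.285]
tool_rot: [0.791, 0.612, -0.0, 0.0]
contact_force: [-0.0, 1.0, 0.4]
gripper_width: -0.002
finger_force: 0.0
```

Request:
send_rows(
  linear=[
    [0, 0, 0],
    [-2.5, 2.1, 0],
    [-2.5, 2.1, 0],
    [-2.5, 2.1, 0],
    [-2.5, 2.1, 0],
    [-2.5, 2.1, 0],
    [-2.5, 2.1, 0],
    [-2.5, 2.1, 0],
    [-2.5, 2.1, 0],
    [-2.5, 2.1, 0],
    [-2.5, 2.1, 0],
  ],
  rot=[
    [0, 0, 1.2],
    [0, 0, 0],
    [0, 0, 0],
    [0, 0, 0],
    [0, 0, 0],
    [0, 0, 0],
    [0, 0, 0],
    [0, 0, 0],
    [0, 0, 0],
    [0, 0, 0],
    [0, 0, 0],
  ],
  claw=[0, 0, 0, 0, 0, 0, 0, 0, 0, 0, 0],
)

```text
time_s: 2.02
tool_pos: [0.3491, 0.3422, 0.2849]
tool_rot: [0.794, 0.607, -0.0, 0.0]
contact_force: [1.0, -0.0, -0.3]
gripper_width: 0.001
finger_force: 0.0
```

Request:
send_rows(
  linear=[
    [-2.5, 2.1, 0],
    [-2.5, 2.1, 0],
    [-2.5, 2.1, 0],
    [-2.5, 2.1, 0],
    [-2.5, 2.1, 0],
    [-2.5, 2.1, 0],
    [-2.5, 2.1, 0],
    [-2.5, 2.1, 0],
    [-2.5, 2.1, 0],
    [-2.5, 2.1, 0],
    [0, 0, 0],
    [0, 0, 0],
  ],
  rot=[
    [0, 0, 0],
    [0, 0, 0],
    [0, 0, 0],
    [0, 0, 0],
    [0, 0, 0],
    [0, 0, 0],
    [0, 0, 0],
    [0, 0, 0],
    [0, 0, 0],
    [0, 0, 0],
    [0, 0, 0],
    [0, 0, 0],
  ],
  claw=[0, 0, 0, 0, 0, 0, 0, 0, 0, 0, 0, 0],
)

```text
time_s: 3.02
tool_pos: [0.4853, 0.0457, 0.2848]
tool_rot: [0.796, 0.606, -0.0, -0.0]
contact_force: [0.4, 0.6, -0.2]
gripper_width: -0.001
finger_force: 0.0
```

```bash
cat >> h.py <<'E'
psi=np.radians(-15.4);O=np.array([.595,.0162]);ex=np.array([np.cos(psi),np.sin(psi)]);ey=np.array([-ex[1],ex[0]])
def spl(p): d=np.array(p)[:2]-O; return np.array([d@ex,d@ey])*1000
E
python3 - <<'E'
from h import *
from scipy.spatial.transform import Rotation as R
s=manip.observe();print(s['time_s'],s['tool_pos'],spl(s['tool_pos']),s['contact_force'],s['gripper_width'])
print(R.from_quat(s['tool_rot']).as_matrix().round(4),ex)
E
```

```text
3.0167 [0.48530572 0.04568266 0.28481971] [-113.58505232   -0.70588523] [ 0.4214523   0.62255024 -0.1613826 ] -0.0010479025658373198
[[ 2.666e-01  9.638e-01 -1.100e-03]
 [ 9.638e-01 -2.666e-01  2.000e-04]
 [-1.000e-04 -1.100e-03 -1.000e+00]] [ 0.9640954  -0.26555612]
```

Request:
send_rows(
  linear=[
    [0, 0, 1.1],
    [0, 0, 1.1],
    [0, 0, 1.1],
    [0, 0, 1.1],
    [0, 0, 1.1],
    [0, 0, 1.1],
    [0, 0, 0.3],
    [0, 0, 0.3],
    [0, 0, 0.3],
    [0, 0, 0.3],
    [0, 0, 0.3],
    [0, 0, 0.3],
  ],
  rot=[
    [0, 0, 0],
    [0, 0, 0],
    [0, 0, 0],
    [0, 0, 0],
    [0, 0, 0],
    [0, 0, 0],
    [0, 0, 0],
    [0, 0, 0],
    [0, 0, 0],
    [0, 0, 0],
    [0, 0, 0],
    [0, 0, 0],
  ],
  claw=[0, 0, 0, 0, 0, 0, 0, 0, 0, 0, 0, 0],
)

```text
time_s: 4.02
tool_pos: [0.4857, 0.0471, 0.2019]
tool_rot: [0.795, 0.606, 0.001, 0.0]
contact_force: [-0.5, 0.6, 2.4]
gripper_width: 0.001
finger_force: 1.1
```

Request:
send_rows(
  linear=[
    [0, -0.05, 0.28],
    [0, -0.05, 0.28],
    [0, -0.05, 0.28],
    [0, -0.05, 0.28],
    [0, -0.05, 0.28],
    [0, -0.05, 0.28],
    [0, -0.05, 0.28],
    [0, -0.05, 0.28],
    [0, -0.05, 0.28],
    [0, -0.05, 0.28],
    [0, -0.05, 0.28],
    [0, -0.05, 0.28],
  ],
  rot=[
    [0, 0, 0],
    [0, 0, 0],
    [0, 0, 0],
    [0, 0, 0],
    [0, 0, 0],
    [0, 0, 0],
    [0, 0, 0],
    [0, 0, 0],
    [0, 0, 0],
    [0, 0, 0],
    [0, 0, 0],
    [0, 0, 0],
  ],
  claw=[0, 0, 0, 0, 0, 0, 0, 0, 0, 0, 0, 0],
)

```text
time_s: 5.02
tool_pos: [0.4794, 0.0487, 0.1674]
tool_rot: [0.795, 0.606, 0.0, 0.0]
contact_force: [-1.6, 1.4, 1.7]
gripper_width: -0.003
finger_force: 1.4
```

Request:
send_rows(
  linear=[
    [0, 0, 0.1],
    [0, 0, 0.1],
    [0, 0, 0.1],
    [0, 0, 0.1],
  ],
  rot=[
    [0, 0, 0],
    [0, 0, 0],
    [0, 0, 0],
    [0, 0, 0],
  ],
  claw=[0, 0, 0, 0],
)

```text
time_s: 5.35
tool_pos: [0.4794, 0.0486, 0.1636]
tool_rot: [0.795, 0.606, -0.0, -0.0]
contact_force: [-1.1, 0.9, 2.4]
gripper_width: 0.001
finger_force: 1.4
```

Request:
send_rows(
  linear=[
    [0, 0, 0.08],
    [0, 0, 0.08],
    [0, 0, 0.08],
    [0, 0, 0.08],
    [0, 0, 0.08],
  ],
  rot=[
    [0, 0, 0],
    [0, 0, 0],
    [0, 0, 0],
    [0, 0, 0],
    [0, 0, 0],
  ],
  claw=[0, 0, 0, 0, 0],
)

```text
time_s: 5.77
tool_pos: [0.4794, 0.0486, 0.1596]
tool_rot: [0.795, 0.606, -0.0, 0.0]
contact_force: [-2.1, 0.3, 3.6]
gripper_width: -0.003
finger_force: 1.4
```

Request:
send_rows(
  linear=[
    [0, 0, 0.08],
    [0, 0, 0.08],
    [0, 0, 0.08],
    [0, 0, 0.08],
  ],
  rot=[
    [0, 0, 0],
    [0, 0, 0],
    [0, 0, 0],
    [0, 0, 0],
  ],
  claw=[0, 0, 0, 0],
)

```text
time_s: 6.1
tool_pos: [0.4794, 0.0486, 0.1564]
tool_rot: [0.795, 0.606, -0.0, -0.0]
contact_force: [-1.4, 0.6, 3.2]
gripper_width: 0.005
finger_force: 1.4
```

Request:
send_rows(
  linear=[
    [0, 0, 0.08],
    [0, 0, 0.08],
    [0, 0, 0.08],
    [0, 0, 0.08],
    [0, 0, 0.08],
  ],
  rot=[
    [0, 0, 0],
    [0, 0, 0],
    [0, 0, 0],
    [0, 0, 0],
    [0, 0, 0],
  ],
  claw=[0, 0, 0, 0, 0],
)

```text
time_s: 6.52
tool_pos: [0.4794, 0.0487, 0.1524]
tool_rot: [0.795, 0.606, -0.0, -0.0]
contact_force: [-0.9, 0.4, 2.9]
gripper_width: 0.002
finger_force: 1.4
```

Request:
send_rows(
  linear=[
    [0, 0, 0.08],
    [0, 0, 0.08],
    [0, 0, 0.08],
    [0, 0, 0.08],
    [0, 0, 0.08],
  ],
  rot=[
    [0, 0, 0],
    [0, 0, 0],
    [0, 0, 0],
    [0, 0, 0],
    [0, 0, 0],
  ],
  claw=[0, 0, 0, 0, 0],
)

```text
time_s: 6.93
tool_pos: [0.4794, 0.0487, 0.1484]
tool_rot: [0.795, 0.606, 0.0, -0.0]
contact_force: [-1.9, -0.1, 3.0]
gripper_width: -0.002
finger_force: 1.5
```

Request:
send_rows(
  linear=[
    [0, 0, 0.08],
    [0, 0, 0.08],
    [0, 0, 0.08],
    [0, 0, 0.08],
    [0, 0, 0.08],
  ],
  rot=[
    [0, 0, 0],
    [0, 0, 0],
    [0, 0, 0],
    [0, 0, 0],
    [0, 0, 0],
  ],
  claw=[0, 0, 0, 0, 0],
)

```text
time_s: 7.35
tool_pos: [0.4794, 0.0487, 0.1444]
tool_rot: [0.795, 0.606, -0.0, -0.0]
contact_force: [-2.0, 0.8, 3.5]
gripper_width: -0.001
finger_force: 1.5
```

Request:
send_rows(
  linear=[
    [0, 0, 0.08],
    [0, 0, 0.08],
    [0, 0, 0.08],
    [0, 0, 0.08],
    [0, 0, 0.08],
  ],
  rot=[
    [0, 0, 0],
    [0, 0, 0],
    [0, 0, 0],
    [0, 0, 0],
    [0, 0, 0],
  ],
  claw=[0, 0, 0, 0, 0],
)

```text
time_s: 7.77
tool_pos: [0.4794, 0.0487, 0.1404]
tool_rot: [0.795, 0.606, 0.0, 0.0]
contact_force: [-3.0, 1.0, 3.6]
gripper_width: 0.002
finger_force: 1.6
```

Request:
send_rows(
  linear=[
    [0, 0, 0.08],
    [0, 0, 0.08],
    [0, 0, 0.08],
    [0, 0, 0.08],
    [0, 0, 0.08],
  ],
  rot=[
    [0, 0, 0],
    [0, 0, 0],
    [0, 0, 0],
    [0, 0, 0],
    [0, 0, 0],
  ],
  claw=[0, 0, 0, 0, 0],
)

```text
time_s: 8.18
tool_pos: [0.4794, 0.0486, 0.1364]
tool_rot: [0.795, 0.606, -0.0, -0.0]
contact_force: [-2.6, 2.0, 3.4]
gripper_width: 0.003
finger_force: 1.7
```

Request:
send_rows(
  linear=[
    [0, 0, 0.08],
    [0, 0, 0.08],
    [0, 0, 0.08],
    [0, 0, 0.08],
    [0, 0, 0.08],
  ],
  rot=[
    [0, 0, 0],
    [0, 0, 0],
    [0, 0, 0],
    [0, 0, 0],
    [0, 0, 0],
  ],
  claw=[0, 0, 0, 0, 0],
)

```text
time_s: 8.6
tool_pos: [0.4794, 0.0487, 0.1324]
tool_rot: [0.795, 0.606, -0.0, -0.0]
contact_force: [-2.4, 1.0, 3.1]
gripper_width: 0.001
finger_force: 1.7
```

Request:
send_rows(
  linear=[
    [0, 0, 0.08],
    [0, 0, 0.08],
    [0, 0, 0.08],
    [0, 0, 0.08],
    [0, 0, 0.08],
  ],
  rot=[
    [0, 0, 0],
    [0, 0, 0],
    [0, 0, 0],
    [0, 0, 0],
    [0, 0, 0],
  ],
  claw=[0, 0, 0, 0, 0],
)

```text
time_s: 9.02
tool_pos: [0.4794, 0.0487, 0.1284]
tool_rot: [0.795, 0.606, 0.0, 0.0]
contact_force: [-1.2, 0.5, 4.1]
gripper_width: 0.004
finger_force: 1.8
```

Request:
send_rows(
  linear=[
    [0, 0, 0.06],
    [0, 0, 0.06],
    [0, 0, 0.06],
    [0, 0, 0.06],
    [0, 0, 0.06],
  ],
  rot=[
    [0, 0, 0],
    [0, 0, 0],
    [0, 0, 0],
    [0, 0, 0],
    [0, 0, 0],
  ],
  claw=[0, 0, 0, 0, 0],
)

```text
time_s: 9.43
tool_pos: [0.4795, 0.0486, 0.1255]
tool_rot: [0.795, 0.606, 0.0, 0.0]
contact_force: [-2.3, 1.3, 3.7]
gripper_width: -0.0
finger_force: 1.8
```

Request:
send_rows(
  linear=[
    [0, 0, 0.06],
    [0, 0, 0.06],
    [0, 0, 0.06],
    [0, 0, 0.06],
    [0, 0, 0.06],
  ],
  rot=[
    [0, 0, 0],
    [0, 0, 0],
    [0, 0, 0],
    [0, 0, 0],
    [0, 0, 0],
  ],
  claw=[0, 0, 0, 0, 0],
)

```text
time_s: 9.85
tool_pos: [0.4796, 0.0486, 0.1225]
tool_rot: [0.795, 0.606, 0.0, 0.0]
contact_force: [-0.7, 0.6, 4.0]
gripper_width: 0.002
finger_force: 2.0
```

Request:
send_rows(
  linear=[
    [0, 0, 0.06],
    [0, 0, 0.06],
    [0, 0, 0.06],
    [0, 0, 0.06],
    [0, 0, 0.06],
  ],
  rot=[
    [0, 0, 0],
    [0, 0, 0],
    [0, 0, 0],
    [0, 0, 0],
    [0, 0, 0],
  ],
  claw=[0, 0, 0, 0, 0],
)

```text
time_s: 10.27
tool_pos: [0.4798, 0.0486, 0.1202]
tool_rot: [0.795, 0.606, 0.0, 0.0]
contact_force: [-3.0, -0.4, 9.2]
gripper_width: 0.003
finger_force: 4.5
```

The stone is biting at 9 N; 1 mm more, then hold.

Request:
send_rows(
  linear=[
    [0, 0, 0.05],
    [0, 0, 0.05],
    [0, 0, 0],
    [0, 0, 0],
  ],
  rot=[
    [0, 0, 0],
    [0, 0, 0],
    [0, 0, 0],
    [0, 0, 0],
  ],
  claw=[0, 0, 0, 0],
)

```text
time_s: 10.6
tool_pos: [0.4798, 0.0486, 0.1195]
tool_rot: [0.795, 0.606, 0.0, 0.0]
contact_force: [-3.8, 0.6, 9.2]
gripper_width: 0.004
finger_force: 5.0
```

Request:
send_rows(
  linear=[
    [0, 0, 0.05],
    [0, 0, 0.05],
    [0, 0, 0],
    [0, 0, 0],
    [0, 0, 0],
  ],
  rot=[
    [0, 0, 0],
    [0, 0, 0],
    [0, 0, 0],
    [0, 0, 0],
    [0, 0, 0],
  ],
  claw=[0, 0, 0, 0, 0],
)

```text
time_s: 11.02
tool_pos: [0.4799, 0.0486, 0.1187]
tool_rot: [0.795, 0.606, 0.0, 0.0]
contact_force: [-4.1, -0.7, 9.7]
gripper_width: -0.0
finger_force: 5.6
```

Request:
send_rows(
  linear=[
    [0, 0, 0.05],
    [0, 0, 0.05],
    [0, 0, 0],
    [0, 0, 0],
    [0, 0, 0],
  ],
  rot=[
    [0, 0, 0],
    [0, 0, 0],
    [0, 0, 0],
    [0, 0, 0],
    [0, 0, 0],
  ],
  claw=[0, 0, 0, 0, 0],
)

```text
time_s: 11.43
tool_pos: [0.48, 0.0486, 0.118]
tool_rot: [0.795, 0.606, 0.0, 0.0]
contact_force: [-3.3, 0.2, 13.1]
gripper_width: 0.001
finger_force: 6.6
```

Firm at about 13 N. Raise and let the lever up.

Request:
send_rows(
  linear=[
    [0, 0, -0.5],
    [0, 0, -0.8],
    [0, 0, -1],
    [0, 0, -1],
    [0, 0, -1],
    [0, 0, -1],
    [0, 0, -1],
    [0, 0, -1.2],
    [0, 0, -1.5],
    [0, 0, -2],
    [0, 0, -2],
    [0, 0, -2],
  ],
  rot=[
    [0, 0, 0],
    [0, 0, 0],
    [0, 0, 0],
    [0, 0, 0],
    [0, 0, 0],
    [0, 0, 0],
    [0, 0, 0],
    [0, 0, 0],
    [0, 0, 0],
    [0, 0, 0],
    [0, 0, 0],
    [0, 0, 0],
  ],
  claw=[0, 0, 0, 0, 0, 0, 0, 0, 0, 0, 0, 0],
)

```text
time_s: 12.43
tool_pos: [0.4785, 0.0487, 0.2673]
tool_rot: [0.795, 0.606, -0.001, -0.001]
contact_force: [0.7, 0.1, 1.1]
gripper_width: -0.003
finger_force: 0.0
```

Request:
send_rows(
  linear=[
    [2, 0, -1],
    [3, 0, 0],
    [3, 0, 0],
    [3, 0, 0],
    [3, 0, 0],
    [3, 0, 0],
    [3, 0, 0],
    [3, 0, 0],
    [3, 0, 0],
    [2, 0, 0],
    [2, 0, 0],
    [0, 0, 0],
  ],
  rot=[
    [0, 0, 0],
    [0, 0, 0],
    [0, 0, 0],
    [0, 0, 0],
    [0, 0, 0],
    [0, 0, 0],
    [0, 0, 0],
    [0, 0, 0],
    [0, 0, 0],
    [0, 0, 0],
    [0, 0, 0],
    [0, 0, 0],
  ],
  claw=[0, 0, 0, 0, 0, 5, 5, 5, 5, 5, 5, 5],
)

```text
time_s: 13.43
tool_pos: [0.5587, 0.3411, 0.2759]
tool_rot: [0.795, 0.607, -0.0, -0.001]
contact_force: [-0.4, -0.3, 0.3]
gripper_width: 0.591
finger_force: 0.0
```

```bash
python3 - <<'E'
from h import *
c=snap('top','t1');s=manip.observe();print(s['time_s'],s['tool_pos'],spl(s['tool_pos']),s['contact_force'],s['gripper_width'])
a=c['img'][120:205,180:280]
cv2.imwrite('pics/t1a.png',cv2.resize(a,None,fx=7,fy=7,interpolation=cv2.INTER_CUBIC)[:,:,::-1])
E
```

```text
13.4833 [0.55838058 0.33930439 0.27586864] [-121.10696452  301.77894537] [ 0.57300219 -0.03589536  0.19655682] 0.5832042890295625
```

View pics/t1a.png

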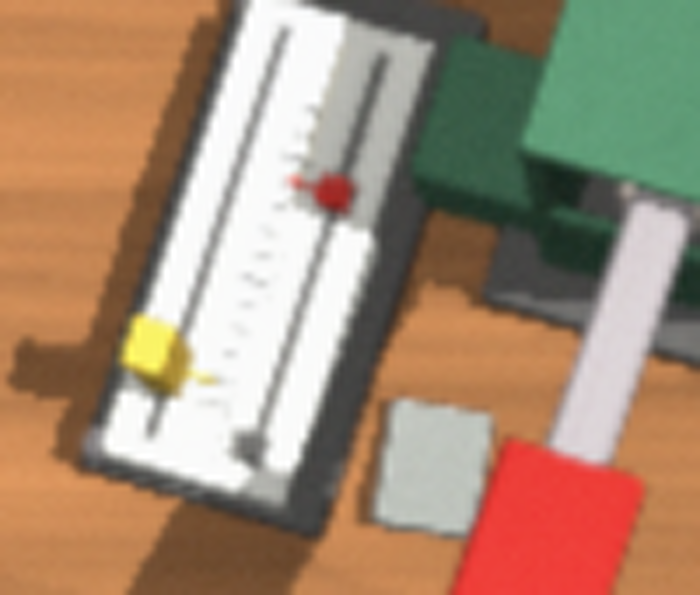

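The telltale now stands at (334,193) with its tip at (293,182). The marker tip is at (215,380), the grip top at about (151,342), and the lever is back up.

```bash
python3 - <<'E'
from h import *
c=load('t1');f=lambda x,y:(180+(x+.5)/7-.5,120+(y+.5)/7-.5)
for nm,xy,z in[('m tip',(213,380),.045),('t tip',(293,182),.045),('grip top',(149,340),.089),('tell',(335,191),.05)]:
    p=atz(c,*f(*xy),z);print(nm,p.round(4),spl(p).round(1))
P=cloud(c);im=c['img'].astype(int);R,G,B=im[...,0],im[...,1],im[...,2]
y=(R>150)&(G>140)&(B<110)&(abs(P[...,2]-.089)<.006);y[:,:190]=0;y[:,215:]=0
v,u=np.nonzero(y);p=atz(c,u.mean(),v.mean(),.089);print(y.sum(),p,spl(p))
t=(R>120)&(G<70)&(B<70);t[:,:218]=0;t[:,235:]=0;t[:140]=0;t[155:]=0
v,u=np.nonzero(t);p=atz(c,u.mean(),v.mean(),.05);print(t.sum(),p,spl(p))
E
```

```text
m tip [0.5716 0.1811 0.045 ] [-66.4 152.7]
t tip [0.6497 0.1541 0.045 ] [ 16.1 147.5]
grip top [0.5771 0.1977 0.089 ] [-65.4 170.2]
tell [0.6453 0.1372 0.05  ] [ 16.3 130. ]
43 [0.57384674 0.19797577 0.089     ] [-68.66543447 169.63180981]
16 [0.64384736 0.13759656 0.05      ] [ 14.85591703 130.00958464]
```

Request:
send_rows(
  linear=[
    [-2.2, 0.9, 0],
    [-2.2, 0.9, 0],
    [-2.2, 0.9, 0],
    [-2.2, 0.9, 0],
    [-2.2, 0.9, 0],
    [-2.2, 1, 0],
    [0, 0, 3],
    [0, 0, 3],
    [0, 0, 3],
    [0, 0, 2],
    [0, 0, 0],
    [0, 0, 0],
  ],
  rot=[
    [0, 0, 0],
    [0, 0, 0],
    [0, 0, 0],
    [0, 0, 0],
    [0, 0, 0],
    [0, 0, 0],
    [0, 0, 0],
    [0, 0, 0],
    [0, 0, 0],
    [0, 0, 0],
    [0, 0, 0],
    [0, 0, 0],
  ],
  claw=[5, 5, 5, 5, 5, 5, 5, 5, 5, 5, 5, 5],
)

```text
time_s: 14.48
tool_pos: [0.5754, 0.1948, 0.1653]
tool_rot: [0.796, 0.606, -0.002, -0.001]
contact_force: [0.2, 0.6, -0.2]
gripper_width: 0.587
finger_force: 0.0
```

```bash
python3 - <<'E'
from h import *
s=manip.observe();print(s['time_s'],s['tool_pos'],spl(s['tool_pos']),s['contact_force'],s['gripper_width'])
E
```

```text
14.4833 [0.57536236 0.19483739 0.16530667] [-66.37081228 167.008595  ] [ 0.24270635  0.57325558 -0.16584712] 0.5871033580967623
```

Request:
send_rows(
  linear=[
    [0.3, 0, 1],
    [0, 0, 2],
    [0, 0, 2],
    [0, 0, 2],
    [0, 0, 1.5],
    [0, 0, 1],
    [0, 0, 0],
    [0, 0, 0],
  ],
  rot=[
    [0, 0, 0],
    [0, 0, 0],
    [0, 0, 0],
    [0, 0, 0],
    [0, 0, 0],
    [0, 0, 0],
    [0, 0, 0],
    [0, 0, 0],
  ],
  claw=[5, 5, 5, 5, 5, 5, 5, 5],
)

```text
time_s: 15.15
tool_pos: [0.5784, 0.1992, 0.0722]
tool_rot: [0.795, 0.606, 0.0, 0.0]
contact_force: [0.6, -0.6, 0.4]
gripper_width: 0.585
finger_force: 0.0
```

Request:
send_rows(
  linear=[
    [0, 0, 0],
    [0, 0, 0],
    [0, 0, 0],
    [0, 0, 0],
    [0, 0, 0],
    [0, 0, 0],
    [0, 0, 0],
    [0, 0, 0],
  ],
  rot=[
    [0, 0, 0],
    [0, 0, 0],
    [0, 0, 0],
    [0, 0, 0],
    [0, 0, 0],
    [0, 0, 0],
    [0, 0, 0],
    [0, 0, 0],
  ],
  claw=[4, 3, 2, 1.5, 1.5, 1.5, 1.5, 1.5],
  force=20,
)

```text
time_s: 15.82
tool_pos: [0.5786, 0.1994, 0.073]
tool_rot: [0.795, 0.606, 0.001, 0.0]
contact_force: [-1.8, 1.2, 5.7]
gripper_width: 0.231
finger_force: 21.6
```

```bash
python3 - <<'E'
from h import *
s=manip.observe();print(s['time_s'],s['tool_pos'],spl(s['tool_pos']),s['contact_force'],s['gripper_width'])
E
```

```text
15.8167 [0.57864719 0.19935452 0.07299723] [-64.40347499 172.23583686] [-1.78056178  1.22027266  5.65123623] 0.23097886366496545
```

Request:
send_rows(
  linear=[
    [0, 0.3, -0.1],
    [0, 0.7, 0],
    [0, 0.7, 0],
    [0, 0.7, 0],
    [0, 0.7, 0],
    [0, 0.7, 0],
    [0, 0.7, 0],
    [0, 0.7, 0],
    [0, 0.7, 0],
    [0, 0.7, 0],
    [0, 0.7, 0],
    [0, 0.7, 0],
  ],
  rot=[
    [0, 0, 0],
    [0, 0, 0],
    [0, 0, 0],
    [0, 0, 0],
    [0, 0, 0],
    [0, 0, 0],
    [0, 0, 0],
    [0, 0, 0],
    [0, 0, 0],
    [0, 0, 0],
    [0, 0, 0],
    [0, 0, 0],
  ],
  claw=[1.5, 1.5, 1.5, 1.5, 1.5, 1.5, 1.5, 1.5, 1.5, 1.5, 1.5, 1.5],
)

```text
time_s: 16.82
tool_pos: [0.6564, 0.1779, 0.073]
tool_rot: [0.795, 0.606, 0.001, 0.0]
contact_force: [-0.2, 3.1, 5.5]
gripper_width: 0.229
finger_force: 21.5
```

Request:
send_rows(
  linear=[
    [0, 0, 0],
    [0, 0, 0],
  ],
  rot=[
    [0, 0, 0],
    [0, 0, 0],
  ],
  claw=[1.5, 1.5],
)

```text
time_s: 16.98
tool_pos: [0.6569, 0.1777, 0.0731]
tool_rot: [0.795, 0.606, 0.001, 0.001]
contact_force: [3.1, 2.3, 4.4]
gripper_width: 0.233
finger_force: 21.3
```

```bash
python3 - <<'E'
from h import *
s=manip.observe();print(s['time_s'],s['tool_pos'],spl(s['tool_pos']),s['contact_force'],s['gripper_width'])
c=snap('top','t2');d=snap('side','s2')
r=lambda i:cv2.resize(i,None,fx=7,fy=7,interpolation=cv2.INTER_CUBIC)
cv2.imwrite('pics/t2a.png',np.hstack([r(c['img'][125:185,195:250]),r(d['img'][150:210,270:325])])[:,:,::-1])
E
```

```text
16.9833 [0.65691587 0.17773983 0.07307725] [ 16.79491402 172.18194601] [3.09119842 2.33566127 4.38059428] 0.23289506042052135
```

View pics/t2a.png

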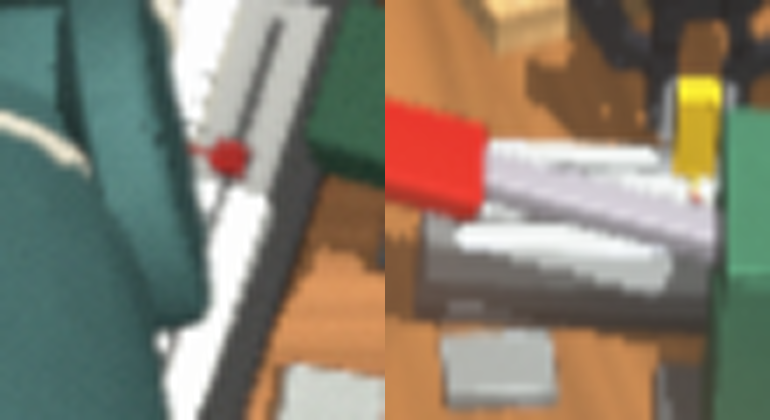

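The marker is about in line: the side view shows the red tip under the yellow grip at (695,197). Release, retreat and check from above.

Request:
send_rows(
  linear=[
    [0, 0, 0],
    [0, 0, 0],
    [0, 0, 0],
    [0, 0, 0],
    [0, 0, -1.5],
    [0, 0, -3],
    [0, 0, -3],
    [0, 0, -3],
    [0, 0, -3],
    [1, 0, -3],
    [3, 0, 0],
    [3, 0, 0],
  ],
  rot=[
    [0, 0, 0],
    [0, 0, 0],
    [0, 0, 0],
    [0, 0, 0],
    [0, 0, 0],
    [0, 0, 0],
    [0, 0, 0],
    [0, 0, 0],
    [0, 0, 0],
    [0, 0, 0],
    [0, 0, 0],
    [0, 0, 0],
  ],
  claw=[2.5, 3.5, 4.5, 4.5, 4.5, 4.5, 4.5, 4.5, 4.5, 4.5, 4.5, 4.5],
)

```text
time_s: 18.08
tool_pos: [0.6755, 0.2452, 0.2436]
tool_rot: [0.796, 0.605, 0.004, 0.001]
contact_force: [-0.0, -0.2, -0.6]
gripper_width: 0.524
finger_force: 0.0
```

Request:
send_rows(
  linear=[
    [3, -1, 0],
    [3, -1.5, 0],
    [3, -1.5, 0],
    [3, -1.5, 0],
    [3, -1.5, 0],
    [2, -1, 0],
    [0, 0, 0],
  ],
  rot=[
    [0, 0, 0],
    [0, 0, 0],
    [0, 0, 0],
    [0, 0, 0],
    [0, 0, 0],
    [0, 0, 0],
    [0, 0, 0],
  ],
  claw=[4.5, 4.5, 4.5, 4.5, 4.5, 4.5, 4.5],
)

```text
time_s: 18.67
tool_pos: [0.6393, 0.4354, 0.2383]
tool_rot: [0.794, 0.608, 0.001, -0.001]
contact_force: [0.3, -0.4, -0.4]
gripper_width: 0.53
finger_force: 0.0
```

```bash
python3 - <<'E'
from h import *
s=manip.observe();print(s['time_s'],s['tool_pos'],spl(s['tool_pos']),s['contact_force'],s['gripper_width'])
c=snap('top','t3');d=snap('side','s3')
r=lambda i:cv2.resize(i,None,fx=8,fy=8,interpolation=cv2.INTER_CUBIC)
cv2.imwrite('pics/t3a.png',np.hstack([r(c['img'][120:180,195:245]),r(d['img'][150:210,285:335])])[:,:,::-1])
E
```

```text
18.6667 [0.63929778 0.43541878 0.23826228] [-68.61882781 415.93044628] [ 0.27365605 -0.44616864 -0.40580555] 0.5300378724889427
```

View pics/t3a.png

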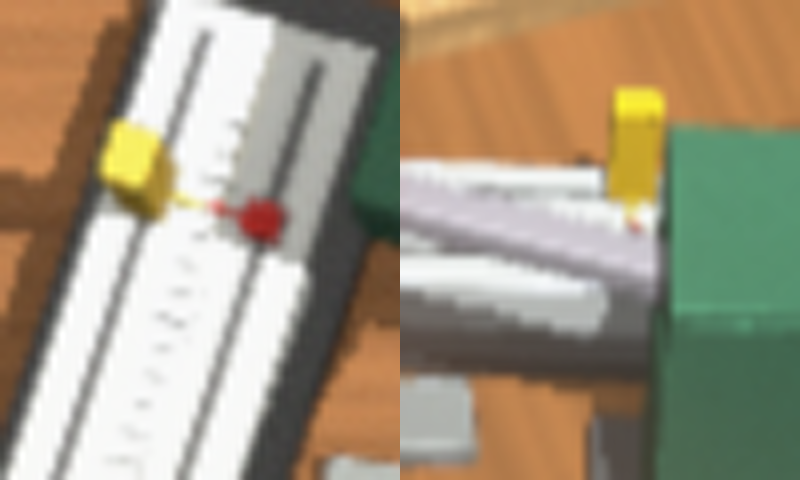

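```bash
python3 - <<'E'
from h import *
c=load('t3');f=lambda x,y:(195+(x+.5)/8-.5,120+(y+.5)/8-.5)
for nm,xy in[('yel root',(178,197)),('yel tip',(203,206)),('red tip',(214,209)),('red root',(238,213))]:
    print(nm,spl(atz(c,*f(*xy),.045)).round(1))
for z,xy in[(.089,(122,154)),(.05,(263,217))]: print(spl(atz(c,*f(*xy),z)).round(1))
# subpixel blade centroids by saturation, columns 217..225
im=c['img'].astype(float);P=np.argwhere(np.ones((14,10)))+[139,216]
sub=im[139:153,216:226]; yel=np.clip(np.minimum(sub[...,0],sub[...,1])-sub[...,2]-25,0,None); red=np.clip(sub[...,0]-np.maximum(sub[...,1],sub[...,2])-25,0,None)
v,u=np.mgrid[139:153,216:226]
for n,w in(('y',yel),('r',red)): 
  for k in range(10):
    if w[:,k].sum()>25: print(n,216+k,w[:,k].sum().round(),spl(atz(c,216+k,(w[:,k]*v[:,k]).sum()/w[:,k].sum(),.045)).round(1))
E
```

```text
yel root [ 16.1 160.5]
yel tip [ 15.6 151.5]
red tip [ 15.7 147.7]
red root [ 16.8 139.5]
[ 14.6 172.3]
[ 16.8 130.1]
y 216 182.0 [ 19.5 163.9]
y 217 86.0 [ 15.8 159.9]
y 218 62.0 [ 15.6 157. ]
y 219 33.0 [ 15.7 154.2]
r 221 41.0 [ 16.5 148.8]
r 222 90.0 [ 16.8 146.1]
r 223 31.0 [ 16.2 143.1]
r 224 47.0 [ 16.  140.2]
r 225 188.0 [ 15.1 137. ]
```

The blades are in line within about 1 mm. I'll check the lever is up, then hand in.

```bash
python3 - <<'E'
from h import *
r=[]
for n in('t0','t3'):
    c=load(n);P=cloud(c);im=c['img'].astype(int);m=(im[...,0]>150)&(im[...,1]<90)&(im[...,2]<90)&(P[...,2]>.14);m[:180]=0;m[:,:240]=0;m[:,280:]=0;m[220:]=0
    r.append(P[m].mean(0)[2]);print(n,m.sum(),r[-1])
s=manip.observe();print(s['contact_force'],abs(s['qd']).max())
if abs(r[0]-r[1])<.004: print(manip.job_done())
E
```

```text
t0 608 0.20142982774752508
t3 607 0.20158625176583655
[ 0.22370125  0.91554154 -0.51090678] 0.034987694063344676
the job is handed in; nothing more can be done
None
```

I handed the job in: I pressed the paddle to about 13 N on a firm bite, the lever came back up by itself, and the marker's tip measures about 1 mm from the telltale's tip along the scale (limit 4 mm); the verdict was not returned.

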